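# Lay the squeeze handles eye-to-yellow in the service tray

## Task

Lift the red squeeze handle off its peg on the sloping rack, pick up the other one from the bench, and lay one in each bay of the tray, flat side down and both with the pivot eye at the tray's yellow end. Set them down gently, do not drop them, and leave the other things on the bench where they are.

Things in the scene. Friction and masses are not known exactly. Their poses are not given: they have to be found in the camera images.
- handle_hung: red steel squeeze handle, 140 long. Origin: centre of its flat underside; +x to the pivot eye, z away from the flat side. Grip bar x -35 to +43, 16 wide, 24 high; eye plate x +34 to +70, 36 wide, 8 high, 18 mm hole at x +52; tip x -70 to -40, 26 wide, 10 high. 140 g. Hangs by its eye on the rack's peg, flat side on the sloping board, eye uppermost.
- handle_hung_eye (a point): centre of the eye hole of the hung handle, 4 mm above its flat side.
- handle_bench: red steel squeeze handle, 140 long. Origin: centre of its flat underside; +x to the pivot eye, z away from the flat side. Grip bar x -35 to +43, 16 wide, 24 high; eye plate x +34 to +70, 36 wide, 8 high, 18 mm hole at x +52; tip x -70 to -40, 26 wide, 10 high. 140 g. Lies flat side down on the bench.
- handle_bench_eye (a point): centre of the eye hole of the bench handle, 4 mm above its flat side.
- rack: fixed plywood rack, left or right on the bench, base 190 by 160. Origin: centre of its base. Board 210 by 160 rises towards +x at 0.52 rad (30 degrees) from level; centre of its face 85 above the origin. One steel peg, 8 thick, stands 22 out of the face, square to it, on the mid-line 60 up the slope from that centre.
- peg_tip (a point): free end of the rack's peg; the peg points square out of the board.
- tray: fixed flat aluminium tray, 197 by 136, with two equal open bays side by side, on the other side of the bench from the rack. Origin: centre of its underside; +x towards the yellow end, y across the bays. Floor 4 above the bench; walls and divider 10 above the bench; each bay 181 long (x), 62 wide (y).
- bay_a (a point): centre of one bay, on its floor; axes as the tray's.
- bay_b (a point): centre of the other bay, on its floor; axes as the tray's.
- valve_head: bystander: chrome discharge valve head, 52 across, 66 high, with side ports 35 mm out; origin: centre of its underside.
- gauge: bystander: round brass pressure gauge, 42 across, 14 high, lying face up; origin: centre of its underside.
- siphon_stub: bystander: black rubber tube stub standing on end, 26 across, 50 high; origin: centre of its underside.
- grease_tin: bystander: small tin with blue cap, 52 across, 45 high; origin: centre of its underside.
There are look-alikes about, which are no part of the job. Of the things shaped like the tray, the aluminium one is meant.

How it is judged:
At the end, for the whole second after the job is handed in: One handle lies in each bay: origin within 30 mm along and 20 mm across of the bay's centre, resting on the floor (less than 4 mm above it), flat side down within 0.08 rad, in line with the bay within 0.3 rad, eye at the yellow end (at least 15 mm from the bay's centre towards it); both at rest ((((x of handle_hung in the frame of bay_a between -0.03 and 0.03 m and y of handle_hung in the frame of bay_a between -0.02 and 0.02 m and z of handle_hung in the frame of bay_a below 0.004 m and x of handle_hung_eye in the frame of bay_a above 0.015 m and angle between the x axis of handle_hung and the x axis of bay_a, either way round below 0.3 rad and angle between handle_hung's own z axis and vertical below 0.08 rad) and (x of handle_bench in the frame of bay_b between -0.03 and 0.03 m and y of handle_bench in the frame of bay_b between -0.02 and 0.02 m and z of handle_bench in the frame of bay_b below 0.004 m and x of handle_bench_eye in the frame of bay_b above 0.015 m and angle between the x axis of handle_bench and the x axis of bay_b, either way round below 0.3 rad and angle between handle_bench's own z axis and vertical below 0.08 rad)) or ((x of handle_hung in the frame of bay_b between -0.03 and 0.03 m and y of handle_hung in the frame of bay_b between -0.02 and 0.02 m and z of handle_hung in the frame of bay_b below 0.004 m and x of handle_hung_eye in the frame of bay_b above 0.015 m and angle between the x axis of handle_hung and the x axis of bay_b, either way round below 0.3 rad and angle between handle_hung's own z axis and vertical below 0.08 rad) and (x of handle_bench in the frame of bay_a between -0.03 and 0.03 m and y of handle_bench in the frame of bay_a between -0.02 and 0.02 m and z of handle_bench in the frame of bay_a below 0.004 m and x of handle_bench_eye in the frame of bay_a above 0.015 m and angle between the x axis of handle_bench and the x axis of bay_a, either way round below 0.3 rad and angle between handle_bench's own z axis and vertical below 0.08 rad))) and linear speed of each of handle_hung, handle_bench below 0.02 m/s and angular speed of each of handle_hung, handle_bench below 0.15 rad/s); the robot touches nothing.
It fails at once if the valve head, gauge, siphon stub or grease tin is moved by more than 30 mm (distance of any of valve_head, gauge, siphon_stub, grease_tin from where it was at the start of the episode above 0.03 m).
It fails at once if a handle is dropped (faster than 0.7 m/s with no finger on it: a fall of about 25 mm) ((linear speed of handle_hung above 0.7 m/s and contact force between the fingers and handle_hung below 0.05 N) or (linear speed of handle_bench above 0.7 m/s and contact force between the fingers and handle_bench below 0.05 N)).
It also fails if it takes over 64 s, if anything falls off the work surface, if the arm or the gripper's body presses on something with over 40 N, if the wrist force passes 120 N, or if a joint passes its speed limit or range.

## Robot

A 7-joint arm with a two-finger parallel gripper is mounted at the origin on the work surface. World frame = base frame: x ahead of the robot, y to its left, z up, the work surface at z = 0. Lengths are in m, angles in rad, forces in N, time in s.
With the tool pointing down it reaches from about 0.4 to 0.9 m from the base axis. Payload 5.5 kg.
Tool frame: the origin (TCP) lies between the finger pads; the fingertips stand 17 mm ahead of it and the grasp point (between the pads) lies 2 mm behind it; z points along the fingers, y is the line along which they close (so a half turn about z gives the same grasp; the last joint's range is limited). The gripper opens to 92 mm and grips with 3 to 60 N. Pads are 19 mm wide; open, the fingers measure 130 mm over their backs; the gripper's body (75 mm by 190 mm) begins 47 mm behind the grasp point.
Start: joints at [1.613, 0.501, -0.427, 1.55, 0.221, 1.138, -0.21], TCP at [0.142, -0.634, 0.244] pointing down, gripper open.
Joint ranges: [-2.88, 2.88], [-0.31, 2.03], [-1.54, 1.56], [0.2, 2.42], [-1.41, 4.55], [0.19, 2.02], [-2.57, 2.57]. Speed limits (rad/s): [2.57, 2.57, 3.14, 3.14, 3.14, 3.14, 3.14].

## Interface

Orientations are given as a unit quaternion [w, x, y, z].
In Python, from plant import robot, vision, workorder gives the robot as it stands.
- The arm moves only by the tool servo_tool, never from a script. Its argument "deltas" is a list of rows, each a list of 5 numbers: the shift along the tool's x, y, z each as a share of 2.5 cm, from -1 to 1, then the turn about the tool's z as a share of 6 degrees, from -1 to 1, then the opening, from 0 (shut) to 1 (fully open). A call has 1 to 10 rows; each row shifts and turns the commanded pose from where the row before left it, along the tool's axes as they then stand; what a row does not reach is not made up. A row lasts 1/12 s, in which the tool goes at most 41.7 mm and 7.16 degrees, less where a joint would pass 70% of its speed; a pose out of reach is approached as far as the arm can. A call with a number of a shift or a turn outside -1 to 1 is refused whole. A call with a gripper value outside its range is refused whole. The fingers move at their own pace and stop on an object; the grip force is fixed at half the most. Time passes only in rows, so rows that do not move let the fingers close. It gives the time, the measured TCP pose, the force, the opening and the grip force at its end, in the units of the state.
- robot.sense(): the state, without advancing time (a new reading comes with each control period).
- vision.read_camera(name): name is "side" or "top"; returns a dict with "pixels" (480x640x3 uint8, blue, green, red), "range_z" (480x640 float32, m along the optical axis (not along the pixel's ray), 0 where there is no reading), "fx", "fy", "cx", "cy" (pixels), "extrinsics" (4x4, takes a point from camera to world coordinates). Camera axes: x right, y down, z forward; pixel columns grow to the right and rows downward; lengths in m; the calibration is good to about 2 mm. A picture is of the moment at which its call begins.
- workorder.close_job(): hands the job in; it is judged then, once.
The state is a dict: "clock": time; "joint_positions": joint angles; "dq": joint speeds; "joint_torque": joint torques, N m; "position": TCP position; "tool_rot": TCP orientation; "force": force on the tool from outside, world axes, zero at the start; "ft_torque": the same for the moment, N m; "grip_width": opening from 0.0 (shut) to 1.0 (fully open); "grasp_force": force on a finger pad.
Only numpy, scipy, OpenCV 4.12 (cv2) and the standard library are available. Lean on these libraries where they do the work, as an engineer would, in place of code of your own. Each camera call takes 0.05 s, during which the arm holds its last target. There are 200 camera calls.

## Working session

There is one attempt and no reset: what is moved stays moved. The work goes in short steps, Python scripts to look and compute and a tool call to move; the robot and the scene stay as the last step left them, time stands still between calls to the robot, and variables do not carry over. Pictures are saved under pics/ and viewed, at most 10 in all, crops included, and the job is handed in when it is done.

Besides the shell and the picture viewer there is one more tool, called after "Call:" as name(argument=value, ...), one argument or row to a line, values as JSON. servo_tool: Moves the arm, as the interface text tells. Its arguments: {"type":"object","properties":{"deltas":{"type":"array","items":{"type":"array","items":{"type":"number"}}}},"required":["deltas"]}

```bash
mkdir -p pics; ls; python3 - <<'E'
from plant import robot, vision
import cv2,numpy as np,pickle
s=robot.sense(); print(s['clock'],s['position'],s['tool_rot'],s['grip_width'])
d={}
for n in('top','side'):
    c=vision.read_camera(n); d[n]=c; cv2.imwrite(f'pics/{n}0.png',c['pixels']); print(n,c['fx'],c['cx'],c['cy'],np.round(c['extrinsics'],3).tolist())
pickle.dump(d,open('c0.pkl','wb'))
E
```

```text
pics
0.0 [ 0.14215423 -0.63358452  0.24269894] [-9.49540172e-04  9.93908880e-01  1.10200861e-01 -8.58111061e-05] 0.9968682505090168
top 461.33280376703493 325.2706286824243 252.44212468345 [[0.002, -0.993, 0.116, 0.386], [-1.0, -0.003, -0.009, 0.045], [0.009, -0.116, -0.993, 1.141], [0.0, 0.0, 0.0, 1.0]]
side 537.8399357395313 312.3758193074872 238.58798904803135 [[-0.997, -0.029, 0.075, 0.435], [-0.077, 0.602, -0.795, 0.881], [-0.022, -0.798, -0.602, 0.753], [0.0, 0.0, 0.0, 1.0]]
```

View pics/top0.png

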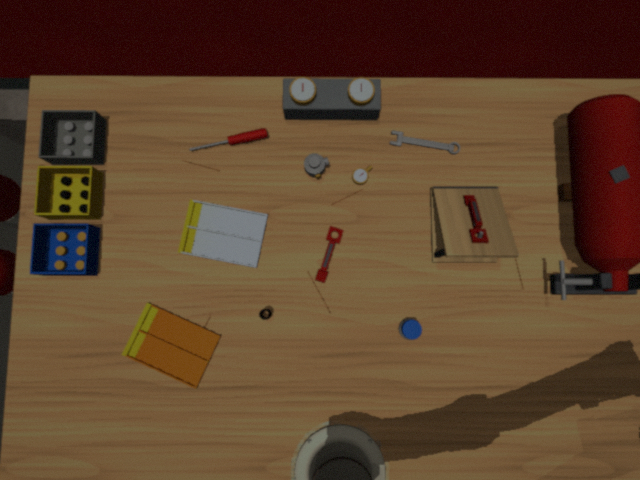

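View pics/side0.png

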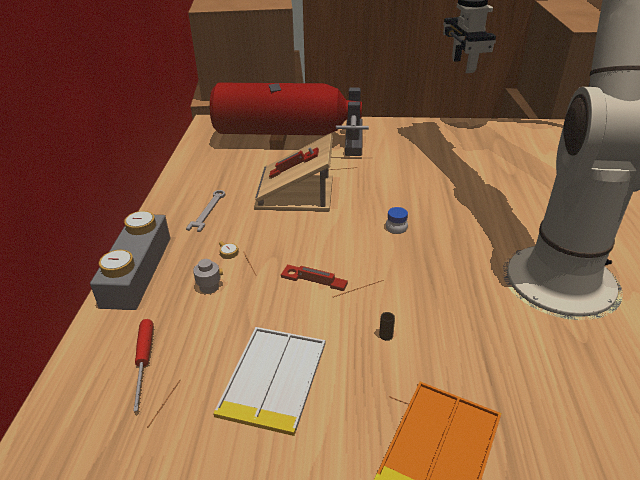

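```bash
cat > m.py <<'E'
import numpy as np,cv2
def cloud(c):
    v,u=np.mgrid[0:480,0:640]; z=c['range_z']
    P=np.stack([(u-c['cx'])/c['fx']*z,(v-c['cy'])/c['fy']*z,z],-1)
    E=c['extrinsics']; return P@E[:3,:3].T+E[:3,3]
def red(c):
    h=cv2.cvtColor(c['pixels'],cv2.COLOR_BGR2HSV)
    return ((h[...,0]<6)|(h[...,0]>174))&(h[...,1]>150)&(h[...,2]>50)&(c['range_z']>0)
def yaw(s):
    w,x,y,z=s['tool_rot']; return np.degrees(np.arctan2(2*(x*y+w*z),1-2*(y*y+z*z)))
E
python3 - <<'E'
import pickle; from m import *
d=pickle.load(open('c0.pkl','rb')); np.set_printoptions(precision=4,suppress=True)
for n,c in d.items():
    P=cloud(c); r=red(c)
    for k,(lo,hi) in {'bench':((.33,-.1),(.6,.15)),'hung':((.33,-.42),(.6,-.2))}.items():
        m=r&(P[...,0]>lo[0])&(P[...,0]<hi[0])&(P[...,1]>lo[1])&(P[...,1]<hi[1])&(P[...,2]>0.003)
        q=P[m]; mean,ev,_=cv2.PCACompute2(q[:,:2].astype('f4'),None)
        t=(q[:,:2]-mean)@ev[0]
        mid=mean[0]+ev[0]*(t.max()+t.min())/2
        print(n,k,len(q),mean,'dir',ev[0],np.degrees(np.arctan2(ev[0,1],ev[0,0])),'t',t.min(),t.max(),'mid',mid,'z',q[:,2].min(),q[:,2].max())
        for a in np.arange(-.08,.08,.01):
            s=(t>=a)&(t<a+.01)
            if s.sum()>2:
                w=(q[s,:2]-mean)@ev[1]; print('  %.2f n%d z %.3f w %.3f %.3f'%(a,s.sum(),np.median(q[s,2]),w.min(),w.max()))
c=d['top'];P=cloud(c)
h=cv2.cvtColor(c['pixels'],cv2.COLOR_BGR2HSV)
# tray: height 3..13mm near px region
box=np.zeros((480,640),bool); box[190:278,170:280]=1
ty=box&(P[...,2]>.002)&(P[...,2]<.03)
rect=cv2.minAreaRect(P[ty][:,:2].astype('f4')); print('tray',rect, np.median(P[ty][:,2]))
yl=box&(h[...,0]>20)&(h[...,0]<35)&(h[...,1]>150)
print('yellow',P[yl].mean(0))
# board plane
b=np.zeros((480,640),bool); b[190:255,440:510]=1
b&=~red(c)&(P[...,2]>.03); q=P[b]
for _ in range(4):
    A=np.c_[q[:,:2],np.ones(len(q))]; s=np.linalg.lstsq(A,q[:,2],rcond=None)[0]; e=abs(A@s-q[:,2]); q=q[e<.004]
nn=np.r_[-s[:2],1]; nn/=np.linalg.norm(nn); print('board n',nn,'plane',s,len(q),'tilt',np.degrees(np.arccos(nn[2])),'yawdown',np.degrees(np.arctan2(nn[1],nn[0])))
for k,uv in {'valve':(315,163),'gauge':(360,176),'stub':(265,313),'tin':(411,329)}.items(): print(k,P[uv[1],uv[0]])
E
```

```text
top bench 288 [[0.5148 0.0272]] dir [ 0.9551 -0.2964] -17.244127 t -0.06985597781086113 0.06713653772208934 mid [0.5135 0.0276] z 0.0033039381950732416 0.03080572923826974
  -0.07 n36 z 0.011 w -0.010 0.011
  -0.06 n36 z 0.011 w -0.011 0.011
  -0.05 n32 z 0.012 w -0.009 0.010
  -0.04 n16 z 0.024 w -0.007 0.007
  -0.03 n5 z 0.024 w -0.005 0.007
  -0.02 n7 z 0.025 w -0.006 0.007
  -0.01 n7 z 0.026 w -0.006 0.006
  -0.00 n6 z 0.026 w -0.006 0.006
  0.01 n4 z 0.026 w -0.006 -0.005
  0.02 n16 z 0.026 w -0.006 0.006
  0.03 n37 z 0.010 w -0.016 0.016
  0.04 n26 z 0.009 w -0.016 0.016
  0.05 n24 z 0.010 w -0.015 0.017
  0.06 n36 z 0.010 w -0.016 0.016
top hung 208 [[ 0.553  -0.3068]] dir [0.9985 0.0538] 3.0865467 t -0.02339795194317357 0.04500474491947026 mid [ 0.5638 -0.3062] z 0.10828858795289209 0.13243140304053824
  -0.03 n24 z 0.128 w -0.017 0.016
  -0.02 n52 z 0.124 w -0.018 0.017
  -0.01 n27 z 0.119 w -0.017 0.016
  -0.00 n49 z 0.114 w -0.016 0.016
  0.01 n29 z 0.123 w -0.008 0.005
  0.02 n17 z 0.121 w -0.006 0.004
  0.03 n7 z 0.114 w 0.000 0.003
  0.04 n3 z 0.110 w 0.001 0.003
side b
[... 795 characters left out ...]
473 0.1283892402387793
  -0.03 n34 z 0.125 w -0.019 0.015
  -0.02 n17 z 0.118 w -0.022 0.015
  -0.01 n27 z 0.112 w -0.024 0.013
  -0.00 n22 z 0.111 w -0.019 0.009
  0.01 n17 z 0.118 w -0.007 0.005
  0.02 n10 z 0.106 w -0.005 0.005
  0.03 n13 z 0.097 w -0.001 0.005
  0.04 n6 z 0.100 w 0.000 0.003
tray ((0.5663958191871643, 0.28709593415260315), (0.21981492638587952, 0.2760615348815918), 0.22034400701522827) 0.005017549346008621
yellow [0.5812 0.3714 0.0117]
board n [ 0.5505 -0.2506  0.7964] plane [-0.6912  0.3146  0.5916] 241 tilt 37.21463526147423 yawdown -24.476101417920862
valve [0.7285 0.0603 0.0617]
gauge [ 0.7096 -0.0518  0.0173]
stub [0.3692 0.1816 0.0032]
tin [ 0.3331 -0.1666  0.0457]
```

```bash
python3 - <<'E'
import pickle; from m import *
d=pickle.load(open('c0.pkl','rb')); np.set_printoptions(precision=4,suppress=True)
for n,c in d.items():
    P=cloud(c); r=red(c)
    m=r&(P[...,0]>.45)&(P[...,0]<.72)&(P[...,1]>-.4)&(P[...,1]<-.2)&(P[...,2]>0.02)&(P[...,2]<.16)
    q=P[m]; mu=q.mean(0)
    # principal direction in 3D
    mean,ev,w=cv2.PCACompute2(q.astype('f4'),None); t=(q-mean)@ev[0]
    print(n,len(q),mean,ev[0],'t',t.min(),t.max(),'mid',mean+ev[0]*(t.min()+t.max())/2)
    for a in np.arange(-.08,.09,.01):
        s=(t>=a)&(t<a+.01)
        if s.sum()>2: print('  %.2f n%d'%(a,s.sum()),np.median(q[s],0),'w',np.ptp((q[s]-mean)@ev[1]))
    h=cv2.cvtColor(c['pixels'],cv2.COLOR_BGR2HSV)
    # board: points around in xy, not red, RANSAC
    g=(abs(P[...,0]-.56)<.11)&(abs(P[...,1]+.30)<.10)&(P[...,2]>.035)&(P[...,2]<.15)&~r
    q=P[g]; rng=np.random.default_rng(0); best=None
    for _ in range(400):
        a=q[rng.choice(len(q),3,False)]; nn=np.cross(a[1]-a[0],a[2]-a[0]); L=np.linalg.norm(nn)
        if L<1e-6: continue
        nn/=L; e=abs((q-a[0])@nn)<.002
        if best is None or e.sum()>best.sum(): best=e
    k=q[best]; m0=k.mean(0); nn=np.linalg.svd(k-m0)[2][2]; nn*=np.sign(nn[2])
    print('board',len(q),best.sum(),m0,nn,np.degrees(np.arccos(nn[2])),np.degrees(np.arctan2(nn[1],nn[0])))
    rect=cv2.minAreaRect(k[:,:2].astype('f4')); print(' rect',rect)
    # tray by colour: unsaturated light + yellow
    reg=(P[...,0]>.45)&(P[...,0]<.68)&(P[...,1]>.15)&(P[...,1]<.41)&(P[...,2]<.03)&(c['range_z']>0)
    wh=reg&(h[...,1]<50)&(h[...,2]>90); yl=reg&(h[...,0]>20)&(h[...,0]<35)&(h[...,1]>170)
    l,lab,st,ce=cv2.connectedComponentsWithStats((wh|yl).astype('u1')); i=1+st[1:,4].argmax()
    q=P[lab==i]; print('tray',len(q),cv2.minAreaRect(q[:,:2].astype('f4')),np.median(q[:,2]),'yel',P[yl].mean(0),yl.sum(),'white',P[wh&(lab==i)].mean(0))
E
```

```text
top 295 [[ 0.5765 -0.306   0.1081]] [ 0.8926  0.0253 -0.4501] t -0.05156259022729719 0.08494100610953768 mid [[ 0.5914 -0.3056  0.1006]]
  -0.06 n9 [ 0.5304 -0.3145  0.1289] w 0.029227442991754896
  -0.05 n52 [ 0.5352 -0.3064  0.1259] w 0.03421811090137791
  -0.04 n28 [ 0.5429 -0.3006  0.1213] w 0.03385416435848368
  -0.03 n34 [ 0.5532 -0.3032  0.1164] w 0.03343131184094833
  -0.02 n58 [ 0.5629 -0.3072  0.1148] w 0.02695442267167232
  -0.01 n15 [ 0.5766 -0.3055  0.1212] w 0.010352185510390568
  -0.00 n7 [ 0.5874 -0.3024  0.1151] w 0.002732442749171747
  0.01 n5 [ 0.5951 -0.3028  0.1109] w 0.002876660256602826
  0.02 n7 [ 0.6029 -0.3028  0.1048] w 0.00364622256077933
  0.03 n5 [ 0.6104 -0.3025  0.1008] w 0.0015065819159801846
  0.04 n8 [ 0.6204 -0.303   0.0955] w 0.013566645173024165
  0.05 n12 [ 0.6311 -0.3037  0.09  ] w 0.012311091708665633
  0.06 n14 [ 0.6326 -0.3002  0.0734] w 0.014137882677926063
  0.07 n28 [ 0.6422 -0.3027  0.0676] w 0.025409660913220146
  0.08 n13 [ 0.6479 -0.3083  0.0643] w 0.02145490344089226
board 4500 3160 [ 0.5771 -0.308   0.0932] [0.497  0.0024 0.8677] 29
[... 1036 characters left out ...]
0 [ 0.6127 -0.3     0.0833] w 0.008607417899269023
  0.04 n8 [ 0.6251 -0.3013  0.0889] w 0.01074874070825732
  0.05 n16 [ 0.631  -0.3013  0.0715] w 0.022554192366872623
  0.06 n12 [ 0.6391 -0.3011  0.0664] w 0.020181780564076077
  0.07 n16 [ 0.6479 -0.3055  0.0622] w 0.027333467134348866
board 2128 1316 [ 0.5772 -0.2889  0.0912] [0.4948 0.0008 0.869 ] 29.65656618788605 0.08889817842819225
 rect ((0.5838621854782104, -0.3054521679878235), (0.1664743423461914, 0.17182184755802155), 89.90357208251953)
tray 7113 ((0.5663923621177673, 0.2894459366798401), (0.20136100053787231, 0.13725964725017548), 78.99420928955078) 0.00370592541198278 yel [0.5817 0.3724 0.0064] 1150 white [0.5641 0.28   0.004 ]
```

Call:
servo_tool(
  deltas=[
    [0,0,0,-1,1],
    [0,0,0,-1,1],
    [0,0,0,-1,1],
    [0,0,0,-1,1],
    [0,0,0,-1,1],
  ],
)

```text
clock: 0.52
position: [0.1422, -0.6338, 0.2431]
tool_rot: [-0.001, 0.931, 0.366, 0.0]
force: [0.5, -0.1, -0.5]
grip_width: 1.002
grasp_force: 0.0
```

```bash
cat > st.py <<'E'
from plant import robot; from m import *
import sys
s=robot.sense(); y=yaw(s); print('t',s['clock'],'p',np.round(s['position'],4),'yaw',round(y,2),'q',np.round(s['joint_positions'],2),'F',np.round(s['force'],1),'w',round(s['grip_width'],3),'gf',round(s['grasp_force'],1))
if len(sys.argv)>3:
    # goal x y z [yaw]: shift in tool axes now, units of 25mm; turn units of 6deg
    g=np.array([float(a) for a in sys.argv[1:4]]); from scipy.spatial.transform import Rotation as R
    q=s['tool_rot']; M=R.from_quat([q[1],q[2],q[3],q[0]]).as_matrix()
    print('shift units',np.round(M.T@(g-s['position'])/.025,2))
    if len(sys.argv)>4: print('turn units',round(-(((float(sys.argv[4])-y)+180)%360-180)/6,2))
E
python3 st.py .59 -.303 .243 180
```

```text
t 0.5167 p [ 0.1422 -0.6338  0.2431] yaw 42.95 q [ 1.69  0.52 -0.54  1.55  0.28  1.15  0.27] F [ 0.5 -0.1 -0.5] w 1.002 gf 0.0
shift units [2.213e+01 2.520e+00 1.000e-02]
turn units -22.84
```

Call:
servo_tool(
  deltas=[
    [1,0.11,0,0,1],
    [1,0.11,0,0,1],
    [1,0.11,0,0,1],
    [1,0.11,0,0,1],
    [1,0.11,0,0,1],
    [1,0.11,0,0,1],
    [1,0.11,0,0,1],
    [1,0.11,0,0,1],
    [1,0.11,0,0,1],
    [1,0.11,0,0,1],
  ],
)

```text
clock: 1.35
position: [0.3455, -0.484, 0.2433]
tool_rot: [-0.0, 0.932, 0.364, -0.0]
force: [-0.5, 0.6, 1.1]
grip_width: 0.999
grasp_force: 0.0
```

Call:
servo_tool(
  deltas=[
    [1,0.11,0,0,1],
    [1,0.11,0,0,1],
    [1,0.11,0,0,1],
    [1,0.11,0,0,1],
    [1,0.11,0,0,1],
    [1,0.11,0,0,1],
    [1,0.11,0,0,1],
    [1,0.11,0,0,1],
    [1,0.11,0,0,1],
    [1,0.11,0,0,1],
  ],
)

```text
clock: 2.18
position: [0.5479, -0.335, 0.2432]
tool_rot: [-0.0, 0.932, 0.364, -0.0]
force: [-0.9, -0.9, 0.5]
grip_width: 0.996
grasp_force: 0.0
```

Call:
servo_tool(
  deltas=[
    [0,0,0,-1,1],
    [0,0,0,-1,1],
    [0,0,0,-1,1],
    [0,0,0,-1,1],
    [0,0,0,-1,1],
    [0,0,0,-1,1],
    [0,0,0,-1,1],
    [0,0,0,-1,1],
    [0,0,0,-1,1],
    [0,0,0,-1,1],
  ],
)

```text
clock: 3.02
position: [0.547, -0.3359, 0.2432]
tool_rot: [-0.0, 0.623, 0.782, -0.0]
force: [1.0, 0.4, -0.4]
grip_width: 0.999
grasp_force: 0.0
```

```bash
python3 st.py .59 -.303 .18 180
```

```text
t 3.0167 p [ 0.547  -0.3359  0.2432] yaw 102.94 q [ 1.11  0.6  -0.87  1.56  0.48  1.21  0.37] F [ 1.   0.4 -0.4] w 0.999 gf 0.0
shift units [0.9  1.97 2.53]
turn units -12.84
```

Call:
servo_tool(
  deltas=[
    [0,0,0,-1,1],
    [0,0,0,-1,1],
    [0,0,0,-1,1],
    [0,0,0,-1,1],
    [0,0,0,-1,1],
    [0,0,0,-1,1],
    [0,0,0,-1,1],
    [0,0,0,-1,1],
    [0,0,0,-1,1],
    [0,0,0,-1,1],
  ],
)

```text
clock: 3.85
position: [0.547, -0.336, 0.2432]
tool_rot: [-0.0, 0.148, 0.989, 0.0]
force: [-0.4, 0.5, -0.7]
grip_width: 0.998
grasp_force: 0.0
```

Call:
servo_tool(
  deltas=[
    [0,0,0,-1,1],
    [0,0,0,-1,1],
    [0,0,0,-0.84,1],
    [0,0,0,0,1],
  ],
)

```text
clock: 4.18
position: [0.547, -0.336, 0.243]
tool_rot: [-0.0, 0.001, 1.0, 0.001]
force: [-0.4, -0.5, 0.0]
grip_width: 0.998
grasp_force: 0.0
```

```bash
python3 st.py .59 -.303 .16 180
```

```text
t 4.1833 p [ 0.547 -0.336  0.243] yaw 179.85 q [ 1.25  0.74 -1.16  1.56  0.69  1.31  1.57] F [-0.4 -0.5  0. ] w 0.998 gf 0.0
shift units [-1.72  1.32  3.32]
turn units -0.02
```

Call:
servo_tool(
  deltas=[
    [-0.86,0.66,0.6,0,0.6],
    [-0.86,0.66,0.6,0,0.6],
    [0,0,0.7,0,0.6],
    [0,0,0.7,0,0.6],
    [0,0,0.7,0,0.6],
    [0,0,0,0,0.6],
  ],
)

```text
clock: 4.68
position: [0.5881, -0.3029, 0.1568]
tool_rot: [-0.003, 0.004, 1.0, 0.001]
force: [-1.6, -0.3, -0.9]
grip_width: 0.624
grasp_force: 0.0
```

```bash
python3 st.py .59 -.303 .112 180; python3 - <<'E'
from plant import vision; from m import *
c=vision.read_camera('side'); cv2.imwrite('pics/s1.png',cv2.resize(c['pixels'][90:230,230:390],None,fx=4,fy=4))
E
```

```text
t 4.6833 p [ 0.5881 -0.3029  0.1568] yaw 179.59 q [ 1.11  0.85 -1.07  1.57  0.78  1.21  1.45] F [-1.6 -0.3 -0.9] w 0.624 gf 0.0
shift units [-0.09 -0.01  1.79]
turn units -0.07
```

View pics/s1.png

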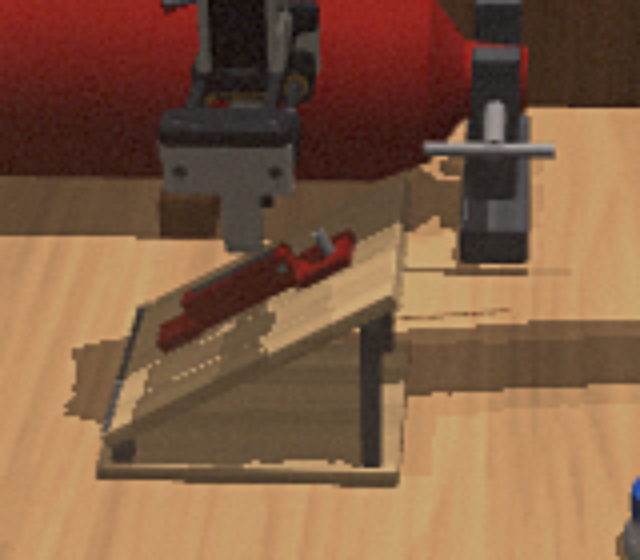

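The crop shows the gripper over the bar: finger at (243,245), eye and peg at about (325,245), tip at (170,330). It is aligned, so I descend and grip.

Call:
servo_tool(
  deltas=[
    [-0.08,0,0.6,0,0.6],
    [0,0,0.6,0,0.6],
    [0,0,0.4,0,0.6],
    [0,0,0.2,0,0.6],
    [0,0,0,0,0.6],
  ],
)

```text
clock: 5.15
position: [0.5915, -0.303, 0.1143]
tool_rot: [-0.001, 0.003, 1.0, 0.001]
force: [-0.8, 0.1, -0.2]
grip_width: 0.598
grasp_force: 0.0
```

```bash
python3 st.py .59 -.303 .112 180
```

```text
t 5.15 p [ 0.5915 -0.303   0.1143] yaw 179.68 q [ 1.09  0.89 -1.03  1.59  0.82  1.15  1.42] F [-0.8  0.1 -0.2] w 0.598 gf 0.0
shift units [0.06 0.   0.09]
turn units -0.05
```

Call:
servo_tool(
  deltas=[
    [0.06,0,0.1,0,0.3],
    [0,0,0,0,0],
    [0,0,0,0,0],
    [0,0,0,0,0],
    [0,0,0,0,0],
    [0,0,0,0,0],
    [0,0,0,0,0],
  ],
)

```text
clock: 5.73
position: [0.5913, -0.3046, 0.1144]
tool_rot: [0.0, 0.003, 1.0, -0.001]
force: [-0.1, -3.7, 2.9]
grip_width: 0.178
grasp_force: 29.4
```

```bash
python3 st.py .588 -.303 .112 180
```

```text
t 5.7333 p [ 0.5913 -0.3046  0.1144] yaw 179.66 q [ 1.09  0.89 -1.03  1.59  0.83  1.14  1.42] F [-0.1 -3.7  2.9] w 0.178 gf 29.4
shift units [0.13 0.06 0.09]
turn units -0.06
```

Call:
servo_tool(
  deltas=[
    [0.12,0,-0.12,0,0],
    [-0.1,0,-0.18,0,0],
    [-0.2,0,-0.35,0,0],
    [-0.2,0,-0.35,0,0],
    [-0.2,0,-0.35,0,0],
    [0,0,-0.7,0,0],
    [0,0,-1,0,0],
    [0,0,-1,0,0],
    [0,0,0,0,0],
  ],
)

```text
clock: 6.48
position: [0.6092, -0.3022, 0.2224]
tool_rot: [0.004, 0.002, 1.0, -0.001]
force: [0.8, 0.3, -1.2]
grip_width: 0.173
grasp_force: 29.6
```

```bash
python3 st.py .55 .28 .22 79; python3 - <<'E'
from plant import vision; from m import *
c=vision.read_camera('side'); cv2.imwrite('pics/s2.png',cv2.resize(c['pixels'][60:230,210:400],None,fx=3,fy=3))
E
```

```text
t 6.4833 p [ 0.6092 -0.3022  0.2224] yaw 179.76 q [ 1.09  0.8  -1.11  1.48  0.73  1.3   1.48] F [ 0.8  0.3 -1.2] w 0.173 gf 29.6
shift units [ 2.47 23.28  0.03]
turn units 16.79
```

View pics/s2.png

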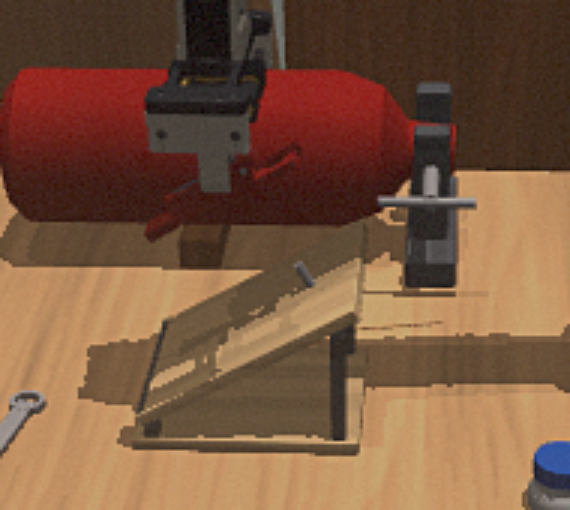

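The handle is off its peg and held at the same tilt: tip (155,230), eye (290,160), peg bare at (303,270). Now I carry it to the far bay.

Call:
servo_tool(
  deltas=[
    [0,0.5,0,0,0],
    [0,1,0,0,0],
    [0,1,0,0,0],
    [0,1,0,0,0],
    [0,1,0,0,0],
    [0,1,0,0,0],
    [0,1,0,0,0],
    [0,1,0,0,0],
    [0,1,0,0,0],
    [0,1,0,0,0],
  ],
)

```text
clock: 7.37
position: [0.6053, -0.0634, 0.2137]
tool_rot: [-0.001, 0.002, 1.0, 0.0]
force: [0.6, -0.2, -1.3]
grip_width: 0.172
grasp_force: 29.6
```

Call:
servo_tool(
  deltas=[
    [0,1,0,0,0],
    [0,1,0,0,0],
    [0,1,0,0,0],
    [0,1,0,0,0],
    [0,1,0,0,0],
    [0,1,0,0,0],
    [0,1,0,0,0],
    [0,1,0,0,0],
    [0,1,0,0,0],
    [0,1,0,0,0],
  ],
)

```text
clock: 8.2
position: [0.6063, 0.1861, 0.2135]
tool_rot: [-0.001, 0.002, 1.0, -0.0]
force: [1.0, 0.0, -1.2]
grip_width: 0.169
grasp_force: 29.6
```

Call:
servo_tool(
  deltas=[
    [0,1,0,0.5,0],
    [0,1,0,1,0],
    [0,0.5,0,1,0],
    [0,0,0,1,0],
    [0,0,0,1,0],
    [0,0,0,1,0],
    [0,0,0,1,0],
    [0,0,0,1,0],
    [0,0,0,1,0],
    [0,0,0,1,0],
  ],
)

```text
clock: 9.03
position: [0.6098, 0.2471, 0.2134]
tool_rot: [-0.001, 0.481, 0.877, -0.001]
force: [0.7, 0.0, -2.6]
grip_width: 0.169
grasp_force: 29.6
```

```bash
python3 st.py .596 .268 .13 79
```

```text
t 9.0333 p [0.6098 0.2471 0.2134] yaw 122.45 q [ 0.15  0.67 -0.87  1.54  0.54  1.19 -0.25] F [ 0.7  0.  -2.6] w 0.169 gf 29.6
shift units [ 1.   -0.01  3.34]
turn units 7.24
```

Call:
servo_tool(
  deltas=[
    [0,0,0,1,0],
    [0,0,0,1,0],
    [0,0,0,1,0],
    [0,0,0,1,0],
    [0,0,0,1,0],
    [0,0,0,1,0],
    [0,0,0,1,0],
    [0,0,0,0.24,0],
    [0,0,0,0,0],
  ],
)

```text
clock: 9.78
position: [0.6104, 0.247, 0.2139]
tool_rot: [-0.0, 0.77, 0.639, -0.001]
force: [-0.2, -0.0, -1.7]
grip_width: 0.17
grasp_force: 29.6
```

```bash
python3 st.py .596 .268 .12 79; python3 - <<'E'
from plant import vision; from m import *
np.set_printoptions(precision=4,suppress=True)
for n in('side','top'):
    c=vision.read_camera(n); P=cloud(c)
    m=red(c)&(P[...,0]>.5)&(P[...,0]<.72)&(P[...,1]>.1)&(P[...,1]<.42)&(P[...,2]>.08)&(P[...,2]<.3)
    q=P[m]; a=np.radians(79); al=q[:,:2]@[np.cos(a),np.sin(a)]; ac=q[:,:2]@[-np.sin(a),np.cos(a)]
    for lo in np.arange(.2,.5,.01):
        s=(al>=lo)&(al<lo+.01)
        if s.sum()>2: print(n,'al %.2f n%d ac %.3f..%.3f z %.3f..%.3f'%(lo,s.sum(),ac[s].min(),ac[s].max(),q[s,2].min(),q[s,2].max()))
    if n=='side': cv2.imwrite('pics/s3.png',c['pixels'][150:480,150:540])
E
```

```text
t 9.7833 p [0.6104 0.247  0.2139] yaw 79.37 q [ 0.06  0.61 -0.71  1.55  0.42  1.14 -0.93] F [-0.2 -0.  -1.7] w 0.17 gf 29.6
shift units [ 0.72 -0.71  3.76]
turn units 0.06
side al 0.30 n9 ac -0.550..-0.541 z 0.161..0.165
side al 0.31 n6 ac -0.547..-0.540 z 0.164..0.169
side al 0.32 n9 ac -0.546..-0.541 z 0.165..0.174
side al 0.37 n13 ac -0.557..-0.543 z 0.194..0.222
side al 0.38 n51 ac -0.558..-0.545 z 0.209..0.223
side al 0.39 n52 ac -0.568..-0.534 z 0.206..0.215
side al 0.40 n45 ac -0.567..-0.533 z 0.208..0.221
side al 0.41 n45 ac -0.567..-0.533 z 0.214..0.227
side al 0.42 n125 ac -0.569..-0.532 z 0.219..0.229
```

View pics/s3.png

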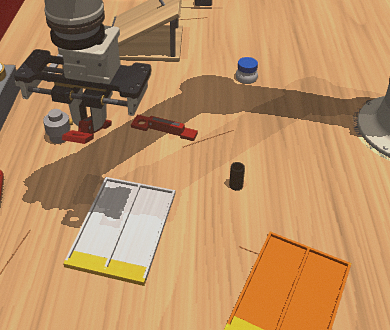

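The handle is still tilted eye-up with its heading aligned at 79°, eye near crop (100,125). I go down over the far bay.

```bash
python3 st.py .597 .266 .09 79
```

```text
t 9.8833 p [0.6109 0.2469 0.2143] yaw 79.44 q [ 0.06  0.61 -0.71  1.55  0.42  1.14 -0.92] F [-0.1 -0.5 -2.6] w 0.169 gf 29.6
shift units [ 0.65 -0.68  4.97]
turn units 0.07
```

Call:
servo_tool(
  deltas=[
    [0.32,-0.34,0.5,0.07,0],
    [0.33,-0.34,1,0,0],
    [0,0,1,0,0],
    [0,0,1,0,0],
    [0,0,0.8,0,0],
    [0,0,0.5,0,0],
    [0,0,0,0,0],
  ],
)

```text
clock: 10.47
position: [0.596, 0.2646, 0.0915]
tool_rot: [-0.001, 0.772, 0.635, -0.003]
force: [-1.1, -0.9, -1.7]
grip_width: 0.171
grasp_force: 29.6
```

```bash
python3 st.py .597 .266 .07 79
```

```text
t 10.4667 p [0.596  0.2646 0.0915] yaw 78.91 q [-0.01  0.74 -0.64  1.64  0.52  0.95 -1.04] F [-1.1 -0.9 -1.7] w 0.171 gf 29.6
shift units [0.07 0.03 0.86]
turn units -0.02
```

Call:
servo_tool(
  deltas=[
    [0.06,0.03,0.5,0,0],
    [0,0,0.3,0,0],
    [0,0,0.2,0,0],
    [0,0,0,0,0],
  ],
)

```text
clock: 10.8
position: [0.5989, 0.2668, 0.0692]
tool_rot: [-0.0, 0.773, 0.635, -0.001]
force: [-0.2, 0.4, -1.5]
grip_width: 0.172
grasp_force: 29.6
```

Call:
servo_tool(
  deltas=[
    [0.1,0,0.1,0,0],
    [0.15,0,0.15,0,0],
    [0.15,0,0.15,0,0],
    [0,0,0,0,0],
  ],
)

```text
clock: 11.13
position: [0.6017, 0.2779, 0.0602]
tool_rot: [0.0, 0.772, 0.635, 0.001]
force: [2.1, -0.5, 1.5]
grip_width: 0.17
grasp_force: 30.0
```

```bash
python3 st.py .597 .266 .07 79
```

```text
t 11.1333 p [0.6017 0.2779 0.0602] yaw 78.88 q [-0.05  0.79 -0.62  1.63  0.55  0.9  -1.07] F [ 2.1 -0.5  1.5] w 0.17 gf 30.0
shift units [-0.5  -0.09 -0.39]
turn units -0.02
```

Call:
servo_tool(
  deltas=[
    [0.12,0,0.2,0,0],
    [0.12,0,0.2,0,0],
    [0.1,0,0.2,0,0],
    [0.05,0,0.2,0,0],
    [0,0,0,0,0],
  ],
)

```text
clock: 11.55
position: [0.6026, 0.2876, 0.039]
tool_rot: [-0.001, 0.772, 0.635, 0.0]
force: [0.8, 1.9, 1.6]
grip_width: 0.174
grasp_force: 30.0
```

```bash
python3 st.py .597 .266 .03 79;python3 - <<'E'
from plant import vision; from m import *
c=vision.read_camera('side'); cv2.imwrite('pics/s4.png',cv2.resize(c['pixels'][250:440,170:380],None,fx=3,fy=3))
E
```

```text
t 11.55 p [0.6026 0.2876 0.039 ] yaw 78.9 q [-0.07  0.82 -0.6   1.62  0.57  0.88 -1.09] F [0.8 1.9 1.6] w 0.174 gf 30.0
shift units [-0.89 -0.05  0.36]
turn units -0.02
```

View pics/s4.png

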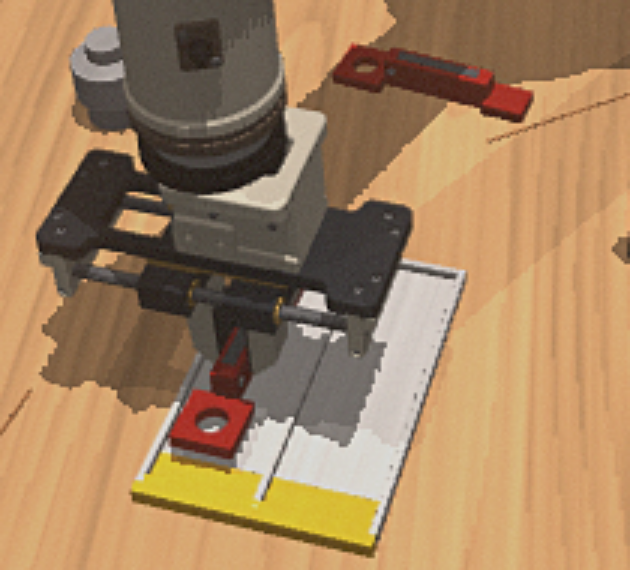

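The handle is nearly flat in the far bay, with the eye at (210,425) near the yellow end and still slightly raised. I press on gently.

Call:
servo_tool(
  deltas=[
    [0.03,0,0.15,0,0],
    [0.02,0,0.15,0,0],
    [0,0,0.1,0,0],
    [0,0,0,0,0],
  ],
)

```text
clock: 11.93
position: [0.603, 0.2882, 0.0306]
tool_rot: [-0.0, 0.772, 0.635, 0.0]
force: [-1.3, 1.0, 6.4]
grip_width: 0.17
grasp_force: 30.0
```

```bash
python3 st.py .597 .266 .03 79; cat > tilt.py <<'E'
# tilt of handle plates in the tray: eye plate top and tip top heights
from plant import vision; from m import *
for n in('side','top'):
    c=vision.read_camera(n); P=cloud(c)
    q=P[red(c)&(P[...,0]>.48)&(P[...,0]<.68)&(P[...,1]>.17)&(P[...,1]<.40)&(P[...,2]<.08)]
    a=np.radians(79); al=q[:,:2]@[np.cos(a),np.sin(a)]-.391; ac=q[:,:2]@[-np.sin(a),np.cos(a)]+.501
    for side in(-1,1):
      for lo in np.arange(-.09,.09,.01):
        s=(al>=lo)&(al<lo+.01)&(ac*side>0)
        if s.sum()>3: print(n,side,'al %.2f n%d ac %.3f..%.3f z %.4f'%(lo,s.sum(),ac[s].min(),ac[s].max(),np.median(q[s,2])))
E
python3 tilt.py
```

```text
t 11.9333 p [0.603  0.2882 0.0306] yaw 78.85 q [-0.08  0.84 -0.6   1.62  0.58  0.87 -1.1 ] F [-1.3  1.   6.4] w 0.17 gf 30.0
shift units [-0.92 -0.06  0.02]
turn units -0.03
side -1 al -0.00 n5 ac -0.043..-0.042 z 0.0269
side -1 al 0.01 n7 ac -0.043..-0.029 z 0.0265
side -1 al 0.02 n18 ac -0.044..-0.028 z 0.0263
side -1 al 0.03 n60 ac -0.054..-0.019 z 0.0252
side -1 al 0.04 n109 ac -0.055..-0.017 z 0.0112
side -1 al 0.05 n66 ac -0.055..-0.018 z 0.0112
side -1 al 0.06 n86 ac -0.054..-0.019 z 0.0114
side -1 al 0.07 n52 ac -0.054..-0.019 z 0.0114
```

Flat: the eye plate top is at z 0.011, as expected. Releasing.

Call:
servo_tool(
  deltas=[
    [0,0,-0.05,0,0.2],
    [0,0,0,0,0.28],
    [0,0,0,0,0.3],
    [0,0,-0.3,0,0.3],
    [0,0,-0.7,0,0.3],
    [0,0,-1,0,0.5],
    [0,0,-1,0,0.6],
    [0,0,-1,0,0.6],
    [0,0,0,0,0.6],
  ],
)

```text
clock: 12.78
position: [0.6061, 0.2896, 0.1373]
tool_rot: [0.001, 0.773, 0.635, 0.004]
force: [1.3, 1.0, 1.7]
grip_width: 0.539
grasp_force: 0.0
```

```bash
python3 tilt.py; python3 st.py .514 .029 .13 -17.4; python3 - <<'E'
import numpy as np;a=np.radians(79);print()
E
```

```text
side -1 al -0.07 n23 ac -0.048..-0.025 z 0.0132
side -1 al -0.06 n60 ac -0.048..-0.023 z 0.0131
side -1 al -0.05 n18 ac -0.032..-0.023 z 0.0124
side -1 al -0.04 n25 ac -0.042..-0.023 z 0.0269
side -1 al -0.03 n11 ac -0.042..-0.029 z 0.0277
side -1 al -0.02 n9 ac -0.043..-0.030 z 0.0264
side -1 al -0.01 n10 ac -0.043..-0.028 z 0.0269
side -1 al -0.00 n13 ac -0.043..-0.029 z 0.0275
side -1 al 0.01 n9 ac -0.044..-0.029 z 0.0278
side -1 al 0.02 n18 ac -0.043..-0.029 z 0.0274
side -1 al 0.03 n59 ac -0.054..-0.021 z 0.0252
side -1 al 0.04 n109 ac -0.054..-0.019 z 0.0113
side -1 al 0.05 n57 ac -0.054..-0.019 z 0.0115
side -1 al 0.06 n90 ac -0.054..-0.018 z 0.0113
side -1 al 0.07 n47 ac -0.052..-0.019 z 0.0118
t 12.8833 p [0.6041 0.2878 0.1329] yaw 78.81 q [-0.04  0.71 -0.66  1.58  0.49  1.02 -1.04] F [ 0.6  0.3 -0. ] w 0.587 gf 0.0
shift units [-10.86  -1.53   0.1 ]
turn units 16.04
```

Call:
servo_tool(
  deltas=[
    [-0.5,-0.07,0,0,0.6],
    [-1,-0.14,0,0,0.6],
    [-1,-0.14,0,0,0.6],
    [-1,-0.14,0,0,0.6],
    [-1,-0.14,0,0,0.6],
    [-1,-0.14,0,0,0.6],
    [-1,-0.14,0,0,0.6],
    [-1,-0.14,0,0,0.6],
    [-1,-0.14,0,0,0.6],
    [-1,-0.14,0,0,0.6],
  ],
)

```text
clock: 13.72
position: [0.5223, 0.0587, 0.1297]
tool_rot: [-0.001, 0.773, 0.635, -0.002]
force: [0.3, 0.0, -0.1]
grip_width: 0.601
grasp_force: 0.0
```

Call:
servo_tool(
  deltas=[
    [-1,-0.14,0,0,0.6],
    [0,0,0,1,0.6],
    [0,0,0,1,0.6],
    [0,0,0,1,0.6],
    [0,0,0,1,0.6],
    [0,0,0,1,0.6],
    [0,0,0,1,0.6],
    [0,0,0,1,0.6],
    [0,0,0,1,0.6],
    [0,0,0,1,0.6],
  ],
)

```text
clock: 14.55
position: [0.5144, 0.036, 0.1298]
tool_rot: [-0.0, 0.977, 0.212, -0.002]
force: [0.0, -0.8, -0.9]
grip_width: 0.604
grasp_force: 0.0
```

```bash
python3 st.py .5175 .028 .06 -17.4
```

```text
t 14.55 p [0.5144 0.036  0.1298] yaw 24.47 q [ 0.29  0.43 -0.5   1.98  0.28  0.81 -1.51] F [ 0.  -0.8 -0.9] w 0.604 gf 0.0
shift units [-0.01  0.34  2.79]
turn units 6.98
```

Call:
servo_tool(
  deltas=[
    [0,0,0,1,0.6],
    [0,0,0,1,0.6],
    [0,0,0,1,0.6],
    [0,0,0,1,0.6],
    [0,0,0,1,0.6],
    [0,0,0,1,0.6],
    [0,0,0,1,0.6],
    [0,0,0,0,0.6],
  ],
)

```text
clock: 15.22
position: [0.5146, 0.036, 0.13]
tool_rot: [0.001, 0.988, -0.152, -0.001]
force: [-0.4, 0.1, -0.1]
grip_width: 0.597
grasp_force: 0.0
```

```bash
python3 st.py .5175 .028 .06 -17.4
```

```text
t 15.2167 p [0.5146 0.036  0.13  ] yaw -17.44 q [ 0.15  0.4  -0.33  1.98  0.18  0.79 -2.16] F [-0.4  0.1 -0.1] w 0.597 gf 0.0
shift units [0.21 0.27 2.8 ]
turn units -0.01
```

Call:
servo_tool(
  deltas=[
    [0.21,0.27,0.7,0,0.6],
    [0,0,1,0,0.6],
    [0,0,1,0,0.6],
    [0,0,0.8,0,0.6],
    [0,0,0.5,0,0.6],
    [0,0,0.1,0,0.6],
    [0,0,0,0,0.6],
  ],
)

```text
clock: 15.8
position: [0.5182, 0.029, 0.0278]
tool_rot: [0.0, 0.989, -0.149, -0.001]
force: [-0.4, 0.2, 0.3]
grip_width: 0.599
grasp_force: 0.0
```

```bash
python3 st.py .5175 .028 .025 -17.4
```

```text
t 15.8 p [0.5182 0.029  0.0278] yaw -17.1 q [ 0.11  0.58 -0.27  2.01  0.27  0.58 -2.21] F [-0.4  0.2  0.3] w 0.599 gf 0.0
shift units [-0.02  0.05  0.11]
turn units 0.05
```

Call:
servo_tool(
  deltas=[
    [0,0.02,0.12,0.05,0.3],
    [0,0,0,0,0],
    [0,0,0,0,0],
    [0,0,0,0,0],
    [0,0,0,0,0],
    [0,0,0,0,0],
  ],
)

```text
clock: 16.3
position: [0.5196, 0.0287, 0.0262]
tool_rot: [0.0, 0.988, -0.152, 0.0]
force: [-0.4, -1.2, 1.2]
grip_width: 0.216
grasp_force: 0.4
```

Call:
servo_tool(
  deltas=[
    [0,0,-0.4,0,0],
    [0,0,-0.8,0,0],
    [0,0,-1,0,0],
    [0,0,-1,0,0],
    [0,0,-0.5,0,0],
    [0,0,0,0,0],
  ],
)

```text
clock: 16.8
position: [0.5216, 0.0291, 0.1218]
tool_rot: [-0.001, 0.988, -0.152, 0.003]
force: [-0.2, 0.6, -1.6]
grip_width: 0.173
grasp_force: 30.0
```

```bash
python3 st.py .538 .294 .12 79
```

```text
t 16.8 p [0.5216 0.0291 0.1218] yaw -17.46 q [ 0.16  0.42 -0.33  1.98  0.19  0.77 -2.15] F [-0.2  0.6 -1.6] w 0.173 gf 30.0
shift units [ -2.55 -10.3    0.08]
turn units -16.08
```

Call:
servo_tool(
  deltas=[
    [0,0,0,-1,0],
    [0,0,0,-1,0],
    [0,0,0,-1,0],
    [0,0,0,-1,0],
    [0,0,0,-1,0],
    [0,0,0,-1,0],
    [0,0,0,-1,0],
    [0,0,0,-1,0],
    [0,0,0,-1,0],
    [0,0,0,-1,0],
  ],
)

```text
clock: 17.63
position: [0.5183, 0.0288, 0.1173]
tool_rot: [-0.0, 0.931, 0.365, -0.001]
force: [0.3, -0.1, -1.4]
grip_width: 0.17
grasp_force: 30.0
```

Call:
servo_tool(
  deltas=[
    [0,0,0,-1,0],
    [0,0,0,-1,0],
    [0,0,0,-1,0],
    [0,0,0,-1,0],
    [0,0,0,-1,0],
    [0,0,0,-1,0],
    [0,0,0,0,0],
  ],
)

```text
clock: 18.22
position: [0.5184, 0.0287, 0.1173]
tool_rot: [-0.001, 0.773, 0.634, -0.001]
force: [0.4, -0.2, -2.4]
grip_width: 0.17
grasp_force: 30.0
```

```bash
python3 st.py .535 .298 .12 79
```

```text
t 18.2167 p [0.5184 0.0287 0.1173] yaw 78.74 q [ 0.47  0.51 -0.71  1.97  0.45  0.82 -0.69] F [ 0.4 -0.2 -2.4] w 0.17 gf 30.0
shift units [10.69 -1.45 -0.1 ]
turn units -0.04
```

Call:
servo_tool(
  deltas=[
    [0.5,-0.07,0,0,0],
    [1,-0.14,0,0,0],
    [1,-0.14,0,0,0],
    [1,-0.14,0,0,0],
    [1,-0.14,0,0,0],
    [1,-0.14,0,0,0],
    [1,-0.14,0,0,0],
    [1,-0.14,0,0,0],
    [1,-0.14,0,0,0],
    [1,-0.14,0,0,0],
  ],
)

```text
clock: 19.05
position: [0.533, 0.2706, 0.1179]
tool_rot: [-0.0, 0.775, 0.632, -0.0]
force: [0.7, 0.7, -1.4]
grip_width: 0.168
grasp_force: 30.0
```

Call:
servo_tool(
  deltas=[
    [0.9,-0.12,0,0,0],
    [0.3,0,0,0,0],
    [0,0,0.6,0,0],
    [0,0,0.6,0,0],
    [0,0,0,0,0],
  ],
)

```text
clock: 19.47
position: [0.5347, 0.2943, 0.0835]
tool_rot: [0.0, 0.775, 0.632, -0.004]
force: [-1.0, -0.7, -2.0]
grip_width: 0.169
grasp_force: 30.0
```

```bash
python3 st.py .535 .298 .035 79; python3 tilt.py | grep ' 1 '
```

```text
t 19.4667 p [0.5347 0.2943 0.0835] yaw 78.4 q [-0.07  0.7  -0.66  1.75  0.53  0.89 -1.17] F [-1.  -0.7 -2. ] w 0.169 gf 30.0
shift units [ 0.16 -0.01  1.94]
turn units -0.1
side 1 al -0.01 n6 ac 0.025..0.027 z 0.0765
side 1 al -0.00 n9 ac 0.024..0.038 z 0.0757
side 1 al 0.01 n19 ac 0.024..0.040 z 0.0761
side 1 al 0.02 n38 ac 0.016..0.039 z 0.0760
side 1 al 0.03 n116 ac 0.014..0.050 z 0.0605
side 1 al 0.04 n80 ac 0.013..0.050 z 0.0600
side 1 al 0.05 n77 ac 0.013..0.050 z 0.0603
side 1 al 0.06 n103 ac 0.013..0.049 z 0.0603
```

Call:
servo_tool(
  deltas=[
    [0.1,0,0.5,-0.05,0],
    [0,0,0.5,0,0],
    [0,0,0.4,0,0],
    [0,0,0.3,0,0],
    [0,0,0,0,0],
  ],
)

```text
clock: 19.98
position: [0.5361, 0.2994, 0.0433]
tool_rot: [-0.0, 0.773, 0.635, -0.002]
force: [-1.0, -1.3, -1.6]
grip_width: 0.171
grasp_force: 30.0
```

```bash
python3 st.py .535 .298 .03 79; python3 tilt.py | grep ' 1 '
```

```text
t 19.9833 p [0.5361 0.2994 0.0433] yaw 78.82 q [-0.1   0.75 -0.63  1.76  0.58  0.83 -1.2 ] F [-1.  -1.3 -1.6] w 0.171 gf 30.0
shift units [-0.06 -0.03  0.53]
turn units -0.03
side 1 al -0.00 n5 ac 0.024..0.026 z 0.0365
side 1 al 0.01 n15 ac 0.024..0.039 z 0.0359
side 1 al 0.02 n23 ac 0.024..0.040 z 0.0365
side 1 al 0.03 n81 ac 0.014..0.049 z 0.0212
side 1 al 0.04 n111 ac 0.014..0.049 z 0.0199
side 1 al 0.05 n65 ac 0.014..0.050 z 0.0199
side 1 al 0.06 n106 ac 0.013..0.050 z 0.0205
side 1 al 0.07 n52 ac 0.013..0.049 z 0.0196
```

Call:
servo_tool(
  deltas=[
    [0,0,0.15,0,0],
    [0,0,0.12,0,0],
    [0,0,0.08,0,0],
    [0,0,0.04,0,0],
    [0,0,0,0,0],
  ],
)

```text
clock: 20.5
position: [0.5373, 0.3005, 0.0358]
tool_rot: [0.0, 0.773, 0.635, -0.0]
force: [-1.1, -0.9, -2.1]
grip_width: 0.175
grasp_force: 30.0
```

```bash
python3 st.py .535 .298 .03 79; python3 tilt.py | grep ' 1 '
```

```text
t 20.5 p [0.5373 0.3005 0.0358] yaw 78.83 q [-0.1   0.76 -0.62  1.76  0.59  0.81 -1.2 ] F [-1.1 -0.9 -2.1] w 0.175 gf 30.0
shift units [-0.12 -0.07  0.23]
turn units -0.03
side 1 al -0.00 n6 ac 0.024..0.025 z 0.0286
side 1 al 0.01 n15 ac 0.022..0.038 z 0.0283
side 1 al 0.02 n21 ac 0.024..0.038 z 0.0284
side 1 al 0.03 n75 ac 0.013..0.048 z 0.0221
side 1 al 0.04 n116 ac 0.013..0.049 z 0.0127
side 1 al 0.05 n60 ac 0.012..0.048 z 0.0131
side 1 al 0.06 n101 ac 0.012..0.048 z 0.0129
side 1 al 0.07 n58 ac 0.013..0.048 z 0.0123
```

Call:
servo_tool(
  deltas=[
    [0,0,0.06,0,0],
    [0,0,0.06,0,0],
    [0,0,0.06,0,0],
    [0,0,0,0,0],
  ],
)

```text
clock: 20.93
position: [0.5377, 0.3009, 0.034]
tool_rot: [0.001, 0.773, 0.635, 0.0]
force: [-5.5, -4.1, 18.3]
grip_width: 0.17
grasp_force: 30.0
```

```bash
python3 st.py; python3 tilt.py | grep ' 1 '
```

```text
t 20.9333 p [0.5377 0.3009 0.034 ] yaw 78.83 q [-0.1   0.77 -0.62  1.76  0.59  0.81 -1.21] F [-5.5 -4.1 18.3] w 0.17 gf 30.0
side 1 al -0.00 n4 ac 0.023..0.024 z 0.0265
side 1 al 0.01 n8 ac 0.022..0.035 z 0.0275
side 1 al 0.02 n16 ac 0.023..0.039 z 0.0261
side 1 al 0.03 n77 ac 0.012..0.048 z 0.0249
side 1 al 0.04 n108 ac 0.012..0.048 z 0.0107
side 1 al 0.05 n60 ac 0.012..0.048 z 0.0112
side 1 al 0.06 n98 ac 0.012..0.048 z 0.0112
side 1 al 0.07 n63 ac 0.013..0.048 z 0.0106
```

Call:
servo_tool(
  deltas=[
    [0,0,-0.08,0,0],
    [0,0,0,0,0.22],
    [0,0,0,0,0.28],
    [0,0,0,0,0.3],
    [0,0,-0.3,0,0.3],
    [0,0,-0.7,0,0.3],
    [0,0,-1,0,0.3],
    [0,0,-1,0,0.3],
    [0,0,-1,0,0.3],
    [0,0,0,0,0.3],
  ],
)

```text
clock: 21.87
position: [0.54, 0.303, 0.1391]
tool_rot: [0.001, 0.772, 0.635, 0.004]
force: [-0.5, 1.3, 0.5]
grip_width: 0.295
grasp_force: 0.0
```

```bash
python3 st.py; python3 tilt.py; python3 - <<'E'
from plant import vision; from m import *
c=vision.read_camera('side'); cv2.imwrite('pics/s5.png',c['pixels'])
E
```

```text
t 21.8667 p [0.54   0.303  0.1391] yaw 78.85 q [-0.04  0.63 -0.71  1.72  0.49  0.97 -1.13] F [-0.5  1.3  0.5] w 0.295 gf 0.0
side -1 al -0.07 n24 ac -0.048..-0.025 z 0.0125
side -1 al -0.06 n48 ac -0.048..-0.024 z 0.0130
side -1 al -0.05 n11 ac -0.031..-0.024 z 0.0135
side -1 al -0.04 n30 ac -0.043..-0.025 z 0.0267
side -1 al -0.03 n15 ac -0.043..-0.029 z 0.0268
side -1 al -0.02 n11 ac -0.043..-0.029 z 0.0268
side -1 al -0.01 n10 ac -0.043..-0.029 z 0.0270
side -1 al -0.00 n10 ac -0.043..-0.029 z 0.0264
side -1 al 0.01 n15 ac -0.043..-0.028 z 0.0262
side -1 al 0.02 n15 ac -0.044..-0.029 z 0.0271
side -1 al 0.03 n65 ac -0.054..-0.020 z 0.0253
side -1 al 0.04 n109 ac -0.054..-0.018 z 0.0112
side -1 al 0.05 n57 ac -0.054..-0.018 z 0.0115
side -1 al 0.06 n94 ac -0.054..-0.019 z 0.0111
side -1 al 0.07 n46 ac -0.053..-0.018 z 0.0113
side 1 al -0.07 n23 ac 0.018..0.041 z 0.0128
side 1 al -0.06 n57 ac 0.018..0.043 z 0.0134
side 1 al -0.05 n23 ac 0.020..0.043 z 0.0134
side 1 al -0.04 n44 ac 0.022..0.042 z 0.0266
side 1 al -0.03 n13 ac 0.022..0.037 z 0.0263
side 1 al -0.02 n14 ac 0.023..0.038 z 0.0273
side 1 al -0.01 n15 ac 0.023..0.038 z 0.0275
side 1 al -0.00 n19 ac 0.022..0.038 z 0.0270
side 1 al 0.01 n19 ac 0.023..0.038 z 0.0272
side 1 al 0.02 n19 ac 0.023..0.038 z 0.0265
side 1 al 0.03 n74 ac 0.013..0.044 z 0.0252
side 1 al 0.04 n113 ac 0.012..0.048 z 0.0112
side 1 al 0.05 n65 ac 0.011..0.048 z 0.0110
side 1 al 0.06 n97 ac 0.013..0.048 z 0.0115
side 1 al 0.07 n62 ac 0.012..0.048 z 0.0110
top -1 al -0.07 n16 ac -0.046..-0.026 z 0.0159
top -1 al -0.06 n16 ac -0.046..-0.025 z 0.0145
top -1 al -0.05 n7 ac -0.046..-0.042 z 0.0166
```

View pics/s5.png

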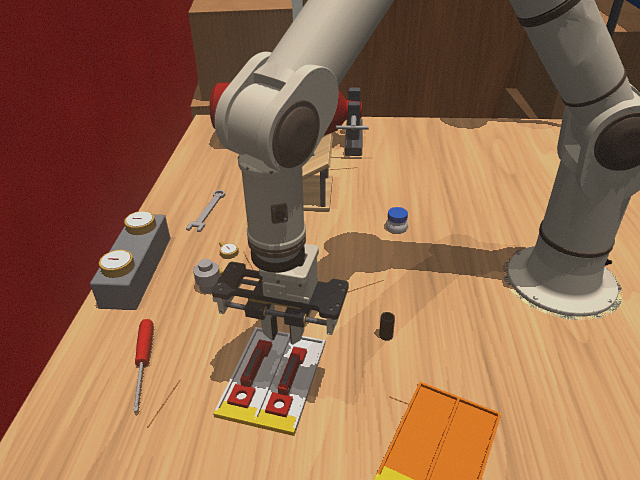

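Both handles lie flat with their eyes at the yellow end, at (240,396) and (280,404). The gripper is clear and the bystanders have not moved, so I hand in.

```bash
python3 -c "
from plant import workorder; print(workorder.close_job())"
```

```text
the job is handed in; nothing more can be done
None
```

The job is handed in: both handles lie flat, one in each bay of the aluminium tray, with their eyes at the yellow end, and the bystanders look unmoved; no verdict came back.

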